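# Shut the marked gas valve in the bench service box

## Robot

A 6-joint arm with a two-finger parallel gripper is mounted at the origin on the work surface. World frame = base frame: x ahead of the robot, y to its left, z up, the work surface at z = 0. Lengths are in m, angles in rad, forces in N, time in s.
With the tool pointing down it reaches from about 0.3 to 0.875 m from the base axis. Payload 6.4 kg.
Tool frame: the origin (TCP) lies midway between the tips of the shut fingers; the grasp point (between the pads) lies 19 mm behind it (arm.grip_point_offset is the z of the grasp point in the tool frame, in m); z points along the fingers, y is the direction in which the jaws open and shut (so a half turn about z gives the same grasp; the last joint's range is limited). The gripper opens to 88 mm and grips with 3 to 60 N. Pads are 18 mm wide; open, the fingers measure 123 mm over their backs; the gripper's body (75 mm by 187 mm) begins 45 mm behind the grasp point.
Start: joints at [-1.376, 0.181, 1.607, -0, 1.354, -0.206], TCP at [0.224, -0.529, 0.239] pointing down, gripper open.
Joint ranges: [-2.99, 2.99], [-0.89, 2.07], [0.3, 2.58], [-1.14, 4.28], [0, 2.63], [-3.12, 3.12]. Speed limits (rad/s): [2.57, 2.57, 3.01, 3.14, 3.14, 3.14].

## Interface

Orientations are given as a unit quaternion [x, y, z, w].
In Python, from rig import arm, eyes gives the robot as it stands. The module is installed in compiled form; this text tells all that it offers.
- The arm moves only by the tool step_arm, never from a script. Its argument "deltas" is text: rows parted by semicolons, each of 7 numbers parted by spaces: the shift along the tool's x, y, z in cm, then the turn, a rotation vector about the tool's x, y, z in degrees, then the opening, from 0 (shut) to 1 (fully open). In form: tx ty tz ax ay az jaw; .... A call has 1 to 8 rows; each row shifts and turns the commanded pose from where the row before left it, along the tool's axes as they then stand; what a row does not reach is not made up. A row lasts 1/12 s, in which the tool goes at most 41.7 mm and 7.16 degrees, less where a joint would pass 70% of its speed; a pose out of reach is approached as far as the arm can. A call with a gripper value outside its range is refused whole. The fingers move at their own pace and stop on an object; "grip_force" is the grip in N (left out, the last holds). Time passes only in rows, so rows that do not move let the fingers close. It gives the time, the measured TCP pose, the force and the opening at its end, in the units of the state.
- arm.read_state(): the state, without advancing time (a new reading comes with each control period).
- eyes.snapshot(name): name is "scene" or "top"; returns a dict with "image" (480x640x3 uint8, blue, green, red), "camera_matrix" (3x3 intrinsics, pixels), "world_to_cam" (4x4, takes a point from world to camera coordinates). Camera axes: x right, y down, z forward; pixel columns grow to the right and rows downward; lengths in m; the calibration is good to about 2 mm. A picture is of the moment at which its call begins. There is no depth.
- arm.close_job(): hands the job in, once; it reports no verdict.
Trained networks look in a picture, given as the dict that the camera call returned (one of the last four; its "shot" number tells which), for a name from the list of things; names that differ only in an ending like _2 or _b are one class to them, and where a whole thing is asked for, a point or a joint stands for the part that bears it (a point fixed in the world has none). Each returns a list of dicts, best first, with "score" (0 to 1); they miss things now and then, are a little off and sometimes report something else, mostly with a low value. They report only what shows in the picture. A call takes as long as a camera call.
- eyes.regions_of(label, picture): "region" (480x640 bool, what is visible of it).
- eyes.spot_point(label, picture): "location" ([x, y, z] in m, in world coordinates, good to about 4 mm: a listed point, or the origin of a listed thing).
The state is a dict: "clock": time; "joint_positions": joint angles; "joint_vel": joint speeds; "joint_efforts": joint torques, N m; "eef_pos": TCP position; "tcp_rot": TCP orientation; "force": force on the tool from outside, world axes, zero at the start; "ft_torque": the same for the moment, N m; "width": finger opening in m.
Only numpy, scipy, OpenCV 4.12 (cv2) and the standard library are available. Lean on these libraries where they do the work, as an engineer would, in place of code of your own. Each camera call takes 0.05 s, during which the arm holds its last target. There are 200 camera calls.

## Task

Push the loose cover of the gas service box along its guides onto the closed end of the box, until the well with the two valves lies fully open. Then push the valve lever that is marked by a round disc at its tip round to its stop, so that this valve is fully shut. Fingertip pushes are all it takes: nothing needs gripping and nothing may be lifted; leave the plain lever as it is and the things on the bench where they stand, and finish clear of everything.

Things in the scene. Friction and masses are not known exactly. Their poses are not given: they have to be found in the camera images.
- service_box: White box fixed to the bench, 166 (its x) by 474 mm (y), 77 high with rails. Origin: underside, below the centre of the well; z up. Open well: x -65..65, y -105..105 mm, floor 12 mm, rim 70 mm above the bench; y 105..345 mm is a closed deck at rim height. Rails stand 7 mm above the rim along both long sides and across both ends; the cover slides between them along y.
- cover: Loose aluminium plate lying on the rim over the well, 150 (x) by 214 mm (y), 6 thick, 0.45 kg, axes as the box's. Origin: centre of its underside. Starts at y 0..25 mm of the box; the well is fully open with it at y 212 mm (the last 15 mm do not matter), end stop at 238 mm. It slides with 2 to 5 N, 2 mm loose each side in the rails, and stays where it is left.
- cover_rib (a point): Middle of the top of the black push rib that stands on the middle of the cover: 100 mm long (box x), 12 mm thick (y), its top 24 mm above the plate's upper face (100 mm above the bench).
- disc_tip (a point): Centre of the round disc, 26 mm in diameter and 10 mm thick, at the tip of the marked steel lever, 53 mm above the bench (17 mm below the rim), 45 mm from its pivot. The lever's bar is 12 mm wide and 10 mm thick.
- disc_pivot (a point): On the vertical pivot of the marked lever, 53 mm above the bench; hub 22 mm in diameter, its top 62 mm above the bench. The two valves stand in the well at x 20 mm, y -42 and 42 mm of the box; which of them is the marked one varies.
- disc_lever (a joint): Angle of the marked lever, rad. 0: open, along the pipe, tip towards the box's -x. pi/2: fully shut at its stop, across the pipe, tip towards the box's +y (the deck). Shuts clockwise seen from above; starts at 0 to 0.3, needs 2 to 3 N at the disc and stays where it is left.
- plain_tip (a point): Point 45 mm from the pivot on the other lever, 53 mm above the bench: a plain straight square-ended steel bar, 12 mm wide, 10 mm thick, 58 mm from pivot to end. It moves as easily as the marked one and starts at 0 to 0.3 rad; leave it as it is.
- jar: Small closed amber glass jar, 48 mm in diameter, 65 mm high, standing on the bench beyond the box. Origin: centre of its underside. To be left alone.
- dish: Closed glass dish, 92 mm in diameter, 18 mm high, lying on the bench beyond the box. Origin: centre of its underside. To be left alone.
- slide_case: Small flat blue and white plastic case, 82 by 36 mm and 32 mm high, lying on the bench past the valve end of the box. Origin: centre of its underside. To be left alone.

How it is judged:
On the way, in this order (a step that is already met when the one before it is completed fails the run):
1. the cover is slid along onto the closed end, the well open (y of cover in the frame of service_box above 0.195 m), for 0.2 s.
2. the lever with the round disc is pushed to its stop (value of joint disc_lever above 1.47 rad), for 0.2 s.
At the end, for the whole second after the job is handed in: The cover lies flat on the box at rest with its centre at least 195 mm along towards the deck from the well's centre, the lever with the disc is turned to at least 1.47 rad (84 degrees), the plain lever's tip has moved less than 10 mm and the bystanders less than 20 mm (y of cover in the frame of service_box above 0.195 m and not (z of cover in the frame of service_box above 0.08 m or angle between cover's own z axis and vertical above 0.12 rad) and value of joint disc_lever above 1.47 rad and linear speed of cover below 0.01 m/s and distance of plain_tip from where it was at the start of the episode below 0.01 m and distance of each of jar, dish, slide_case from where it was at the start of the episode below 0.02 m); the robot touches nothing.
It fails at once if the cover is lifted more than 10 mm or tipped (z of cover in the frame of service_box above 0.08 m or angle between cover's own z axis and vertical above 0.12 rad).
It fails at once if the plain lever is moved more than 10 mm (distance of plain_tip from where it was at the start of the episode above 0.01 m).
It fails at once if something standing on the bench is moved more than 20 mm (distance of any of jar, dish, slide_case from where it was at the start of the episode above 0.02 m).
It also fails if it takes over 54 s, if anything falls off the work surface, if the arm or the gripper's body presses on something with over 40 N, if the wrist force passes 120 N, or if a joint passes its speed limit or range.

## Working session

There is one attempt and no reset: what is moved stays moved. The work goes in short steps, Python scripts to look and compute and a tool call to move; the robot and the scene stay as the last step left them, time stands still between calls to the robot, and variables do not carry over. Pictures are saved under pics/ and viewed, about 8 in all and at most 12, crops included, and the job is handed in when it is done.

Besides the shell and the picture viewer there is one more tool, called after "Request:" as name(argument=value, ...) on one line, values as JSON. step_arm: Moves the arm, as the interface text tells. Its arguments: {"type":"object","properties":{"deltas":{"type":"string"},"grip_force":{"type":"number"}},"required":["deltas"]}

```bash
mkdir -p pics
cat > h.py <<'E'
import numpy as np, cv2
from rig import arm, eyes
def spots(p,names):
    for n in names:
        print(n,[(np.round(d['location'],4).tolist(),round(d['score'],2)) for d in eyes.spot_point(n,p)[:2]])
def proj(p,X):
    X=np.atleast_2d(X);c=p['world_to_cam']@np.c_[X,np.ones(len(X))].T
    u=p['camera_matrix']@c[:3];return (u[:2]/u[2]).T
def ray(p,uv,z):
    K,T=p['camera_matrix'],p['world_to_cam'];R,t=T[:3,:3],T[:3,3]
    o=-R.T@t;d=R.T@np.linalg.solve(K,[uv[0],uv[1],1]);return o+d*(z-o[2])/d[2]
E
python3 - <<'E'
from h import *
for c in ['top','scene']:
    p=eyes.snapshot(c);cv2.imwrite(f'pics/a_{c}.png',p['image'])
    print(c);spots(p,['service_box','cover','cover_rib','jar','dish','slide_case','disc_tip','plain_tip'])
s=arm.read_state();print({k:np.round(v,3).tolist() for k,v in s.items()})
E
```

```text
top
service_box []
cover [([0.484, -0.167, 0.0714], 0.55)]
cover_rib [([0.4846, -0.1658, 0.1004], 0.89)]
jar [([0.698, -0.2523, 0.0012], 0.87)]
dish [([0.6808, -0.0571, -0.0017], 0.82)]
slide_case [([0.5815, -0.4054, 0.0019], 0.62)]
disc_tip []
plain_tip []
scene
service_box [([0.4831, -0.1838, 0.0004], 0.63)]
cover [([0.4835, -0.1726, 0.0692], 0.57)]
cover_rib [([0.4854, -0.1689, 0.0985], 0.94)]
jar [([0.6946, -0.2489, 0.002], 0.92)]
dish [([0.679, -0.0566, 0.0003], 0.81), ([0.4823, -0.183, -0.0007], 0.72)]
slide_case [([0.5796, -0.4137, 0.0005], 0.94)]
disc_tip []
plain_tip []
{'clock': 0.9, 'joint_positions': [-1.376, 0.181, 1.607, 0.0, 1.354, -0.206], 'joint_vel': [-0.001, -0.001, 0.0, 0.001, -0.001, -0.0], 'joint_efforts': [-0.0, -43.383, -34.218, 0.07, 0.031, -0.0], 'eef_pos': [0.224, -0.529, 0.239], 'tcp_rot': [0.98, 0.199, 0.0, 0.0], 'force': [0.642, -0.281, 0.437], 'ft_torque': [0.066, -0.035, -0.037], 'width': 0.088}
```

View pics/a_top.png

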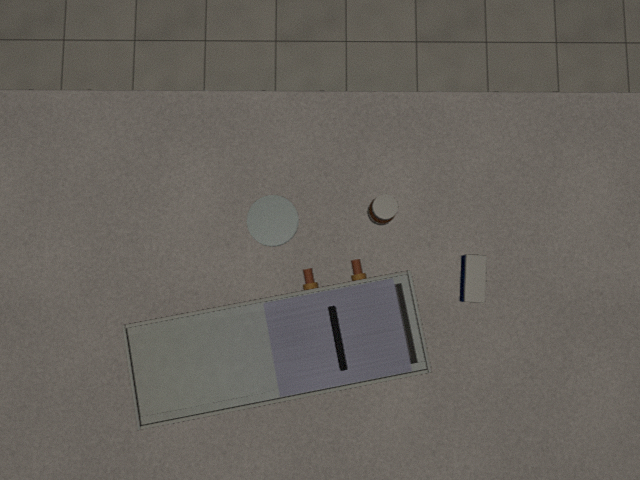

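View pics/a_scene.png

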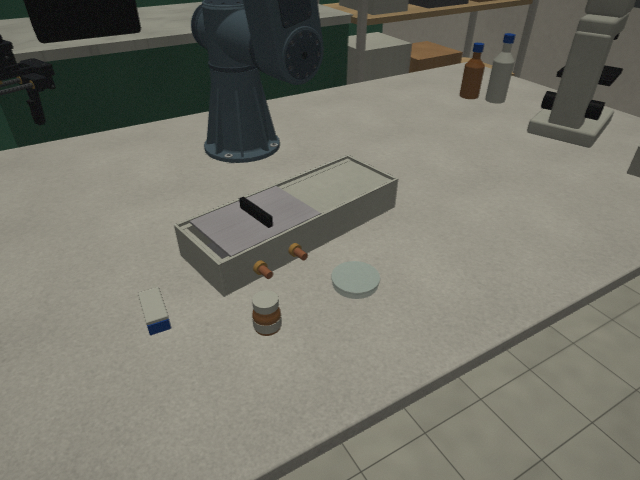

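The top view shows the box's outer corners at about (126,324), (407,271), (427,370) and (141,425). The deck is to the left (world +y) and the rib runs from (332,307) to (344,370). I'll work out the box pose from these.

```bash
cat >> h.py <<'E'
def tobox(X,b): # world->box xy
    o,a=b;c,s=np.cos(a),np.sin(a);return np.array([[c,s],[-s,c]])@(np.array(X[:2])-o)
def toworld(X,b):
    o,a=b;c,s=np.cos(a),np.sin(a);return np.array([[c,-s],[s,c]])@np.array(X[:2])+o
E
python3 - <<'E'
from h import *
from scipy.optimize import least_squares
p=eyes.snapshot('top')
uv=np.array([(126,324),(407,271),(427,370),(141,425)],float)
W=np.array([ray(p,u,.077) for u in uv]);print(W.round(4), [np.linalg.norm(W[i]-W[i-1]).round(4) for i in range(4)])
B=np.array([(83,357),(83,-117),(-83,-117),(-83,357)])/1e3
f=lambda q:np.concatenate([toworld(b,(q[:2],q[2])) for b in B])-W[:,:2].ravel()
r=least_squares(f,[.48,-.18,0]);print(r.x,r.fun.round(4))
b=(r.x[:2],r.x[2])
for n,z in [('rib a',(332,307)),('rib b',(344,370)),]: print(n,tobox(ray(p,z,.1),b))
for x in [(.485,-.167),(.696,-.25),(.68,-.057),(.58,-.41)]:print(x,tobox(x,b))
s=p['image'];print(toworld((0,-.03),b))
E
```

```text
[[ 0.5025  0.1676  0.077 ]
 [ 0.5878 -0.2833  0.077 ]
 [ 0.4306 -0.3125  0.077 ]
 [ 0.3463  0.1379  0.077 ]] [np.float64(0.159), np.float64(0.4589), np.float64(0.1599), np.float64(0.4582)]
[ 0.48897277 -0.19050866  0.18592557] [ 0.002   0.0081  0.0044 -0.0068 -0.0015 -0.0083 -0.0049  0.0071]
rib a [0.04630629 0.02162026]
rib b [-0.05178875  0.02138322]
(0.485, -0.167) [0.00044142 0.0238379 ]
(0.696, -0.25) [ 0.19246189 -0.09673631]
(0.68, -0.057) [0.21241489 0.09589515]
(0.58, -0.41) [ 0.04888409 -0.23253548]
[ 0.49451846 -0.21999163]
```

Request:
step_arm(deltas="3.1 -1.4 0 0 0 0 0;3.1 -1.4 0 0 0 0 0;3.1 -1.4 0 0 0 0 0;3.1 -1.4 0 0 0 0 0;3.1 -1.4 0 0 0 0 0;3.1 -1.4 0 0 0 0 0;3.1 -1.4 0 0 0 0 0;3.1 -1.4 0 0 0 0 0")

```text
clock: 1.62
eef_pos: [0.4099, -0.3282, 0.2389]
tcp_rot: [0.98, 0.199, 0.0, 0.0]
force: [0.3, -0.6, -0.4]
width: 0.0369
```

Request:
step_arm(deltas="3.1 -1.4 0 0 0 0 0;3.1 -1.4 0 0 0 0 0;3.1 -1.4 0 0 0 0 0;3.1 -1.4 0 0 0 0 0;0 0 0 0 0 -7 0;0 0 0 0 0 -7 0;0 0 0 0 0 -7 0;0 0 0 0 0 -7 0")

```text
clock: 2.28
eef_pos: [0.5016, -0.2292, 0.2387]
tcp_rot: [0.901, 0.433, -0.0, -0.0]
force: [0.4, 0.1, -0.4]
width: 0.0005
```

Request:
step_arm(deltas="0 0 0 0 0 -7 0;0 0 0 0 0 -7 0;0 0 0 0 0 -7 0;0 0 0 0 0 -7 0;0 0 0 0 0 -7 0;0 0 0 0 0 -7 0;0 0 0 0 0 -7 0;0 0 0 0 0 0 0")

```text
clock: 2.95
eef_pos: [0.5013, -0.2296, 0.2387]
tcp_rot: [0.641, 0.767, -0.0, 0.0]
force: [0.9, 0.4, -0.2]
width: 0.0006
```

```bash
cat >> h.py <<'E'
from scipy.spatial.transform import Rotation as Ro
b0=(np.array([.48897,-.19051]),.18593)
def st(b=b0):
    s=arm.read_state();x=Ro.from_quat(s['tcp_rot']).as_matrix()[:,0]
    print(s['clock'],np.round(s['eef_pos'],4),'box',tobox(s['eef_pos'],b).round(4),'yaw',np.degrees(np.arctan2(x[1],x[0])).round(2),'F',np.round(s['force'],1),s['width'],np.round(s['joint_positions'],2))
E
python3 -c "
from h import *
st()"
```

```text
2.95 [ 0.5013 -0.2296  0.2387] box [ 0.0049 -0.0407] yaw 100.21 F [ 0.9  0.4 -0.2] 0.0005782522860699516 [-0.64  0.13  1.67 -0.    1.35 -0.82]
```

Request:
step_arm(deltas="0 -0.5 3.5 0 0 -0.4 0;0 0 3.5 0 0 0 0;0 0 3.5 0 0 0 0;0 0 3 0 0 0 0;0 0 2 0 0 0 0;0 0 0 0 0 0 0")

```text
clock: 3.45
eef_pos: [0.4934, -0.2284, 0.079]
tcp_rot: [0.642, 0.767, -0.0, -0.004]
force: [-0.2, 0.6, -0.5]
width: 0.0002
```

Request:
step_arm(deltas="2 0 0 0 0 0 0;1 0 0 0 0 0 0;1 0 0 0 0 0 0;1 0 0 0 0 0 0;1 0 0 0 0 0 0;1 0 0 0 0 0 0;1 0 0 0 0 0 0;1 0 0 0 0 0 0")

```text
clock: 4.12
eef_pos: [0.4814, -0.1425, 0.0851]
tcp_rot: [0.64, 0.768, -0.0, 0.002]
force: [0.7, -5.7, 2.9]
width: 0.0005
```

```bash
python3 -c "
from h import *
st()"
```

```text
4.1167 [ 0.4814 -0.1425  0.0851] box [0.0014 0.0486] yaw 100.35 F [ 0.7 -5.7  2.9] 0.00048596587219858667 [-0.52  0.22  1.91 -0.    1.01 -0.7 ]
```

Request:
step_arm(deltas="1 0 0 0 0 0 0;1 0 0 0 0 0 0;1 0 0 0 0 0 0;1 0 0 0 0 0 0;1 0 0 0 0 0 0;1 0 0 0 0 0 0;1 0 0 0 0 0 0;1 0 0 0 0 0 0")

```text
clock: 4.78
eef_pos: [0.4669, -0.0639, 0.0851]
tcp_rot: [0.64, 0.768, -0.0, 0.002]
force: [0.1, -6.6, 4.7]
width: 0.0006
```

Request:
step_arm(deltas="1 0 0 0 0 0 0;1 0 0 0 0 0 0;1 0 0 0 0 0 0;1 0 0 0 0 0 0;1 0 0 0 0 0 0;1 0 0 0 0 0 0;1 0 0 0 0 0 0;0 0 0 0 0 0 0")

```text
clock: 5.45
eef_pos: [0.4531, 0.0068, 0.0844]
tcp_rot: [0.64, 0.768, 0.0, 0.0]
force: [-0.1, -0.7, 0.6]
width: 0.0007
```

```bash
python3 -c "
from h import *
st()
for c in ['top','scene']:
    p=eyes.snapshot(c);cv2.imwrite(f'pics/b_{c}.png',p['image'])
    print(c);spots(p,['service_box','cover','cover_rib','disc_tip','disc_pivot','plain_tip'])
cv2.imwrite('pics/b2.png',cv2.resize(eyes.snapshot('top')['image'][250:440,110:440],None,fx=2.4,fy=2.4))
"
```

```text
5.45 [0.4531 0.0068 0.0844] box [0.0012 0.2006] yaw 100.41 F [-0.1 -0.7  0.6] 0.0007097540742260992 [-0.25  0.12  2.03  0.    0.99 -0.43]
top
service_box [([0.4888, -0.1813, 0.0033], 0.9)]
cover []
cover_rib []
disc_tip [([0.4525, -0.1395, 0.0504], 0.8)]
disc_pivot [([0.4987, -0.134, 0.0485], 0.81)]
plain_tip [([0.4715, -0.2239, 0.0556], 0.9)]
scene
service_box [([0.4846, -0.1834, 0.0018], 0.65)]
cover [([0.4471, 0.0209, 0.0704], 0.62), ([0.5791, -0.4133, 0.0016], 0.62)]
cover_rib [([0.4454, 0.0225, 0.0974], 0.7)]
disc_tip [([0.4511, -0.1456, 0.0525], 0.54)]
disc_pivot [([0.4989, -0.1349, 0.0555], 0.65)]
plain_tip [([0.4702, -0.2282, 0.0515], 0.51)]
```

View pics/b2.png

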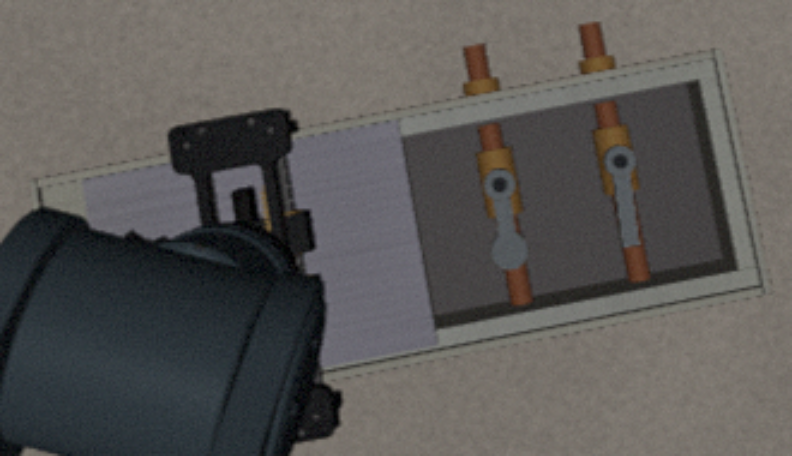

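The marked lever is the one nearer the deck: its pivot is at crop (499,185) and its disc at (509,250). The plain lever's pivot is at (620,161) and its end at (631,245). The cover's edge is at the end of the well.

```bash
python3 -c "
from h import *
p=eyes.snapshot('top')
f=lambda u,v,z:ray(p,(110+u/2.4,250+v/2.4),z)
P=f(499,185,.062);Q=f(620,161,.062);D=f(509,250,.058);E=f(631,245,.058)
print(P,Q,D,E,np.linalg.norm(P-Q),np.linalg.norm((D-P)[:2]),np.linalg.norm((E-Q)[:2]))
d=P-Q;a=np.arctan2(-d[0],d[1]);print('angle',a)
m=(P+Q)[:2]/2;o=m-.02*np.array([np.cos(a),np.sin(a)]);b=(o,a);print('origin',o)
for X in(P,Q,D,E):print(tobox(X,b))
print('cover edge',tobox(f(402,133,.076),b),tobox(f(436,342,.076),b))
st(b)
"
```

```text
[ 0.49678433 -0.1390391   0.062     ] [ 0.51299021 -0.22148811  0.062     ] [ 0.45291087 -0.14592002  0.058     ] [ 0.45626803 -0.22889444  0.058     ] 0.0840265986746605 0.04440976401058167 0.057203664731519485
angle 0.19408218486140846
origin [ 0.48526277 -0.18412092]
[0.02      0.0420133]
[ 0.02      -0.0420133]
[-0.02437683  0.04372327]
[-0.03708565 -0.0383408 ]
cover edge [0.06729282 0.09916631] [-0.07129144  0.10224799]
6.25 [0.4532 0.0056 0.0837] box [0.0052 0.1923] yaw 100.36 F [ 0.2 -0.4  0.3] 0.0006021263882127467 [-0.25  0.12  2.03  0.    0.99 -0.43]
```

Request:
step_arm(deltas="0.6 0 0 0 0 0 0;0.5 0 0 0 0 0 0;0 0 0 0 0 0 0;-1 0 0 0 0 0 0;-1.5 0 0 0 0 -0.6 0;0 0 -3 0 0 0 0;0 0 -4 0 0 0 0;-1 0 -3 0 0 0 0")

```text
clock: 6.92
eef_pos: [0.4573, -0.0175, 0.1853]
tcp_rot: [0.636, 0.772, 0.0, -0.001]
force: [0.5, -0.7, 0.9]
width: 0.0002
```

Request:
step_arm(deltas="-3 -0.5 -1 0 0 0 0;-3 -0.5 0 0 0 0 0;-3 -0.5 0 0 0 0 0;-3 -0.5 0 0 0 0 0;-3 -0.3 0 0 0 0 0;-1.3 0 0 0 0 0 0;0 0 0 0 0 0 0;0 0 0 0 0 0 0")

```text
clock: 7.58
eef_pos: [0.4658, -0.1824, 0.1933]
tcp_rot: [0.637, 0.771, 0.0, -0.001]
force: [0.0, 0.5, -1.4]
width: 0.0003
```

```bash
sed -i 's/^b0=.*/b0=(np.array([.4853,-.1841]),.192)/' h.py; python3 -c "
from h import *
st()
p=eyes.snapshot('scene');spots(p,['cover','cover_rib','disc_tip','disc_pivot','plain_tip'])
p=eyes.snapshot('top');spots(p,['cover','cover_rib','disc_tip','disc_pivot','plain_tip'])
for d in eyes.spot_point('cover_rib',p)[:1]: print(tobox(d['location'],b0))
cv2.imwrite('pics/c2.png',cv2.resize(p['image'][250:440,110:440],None,fx=2.4,fy=2.4))
"
```

```text
7.5833 [ 0.4658 -0.1824  0.1933] box [-0.0188  0.0054] yaw 100.87 F [ 0.   0.5 -1.4] 0.00027764105339727707 [-0.61  0.06  1.84  0.    1.25 -0.8 ]
cover [([0.4472, 0.0304, 0.0688], 0.72)]
cover_rib [([0.4468, 0.0321, 0.1006], 0.7)]
disc_tip [([0.4477, -0.1471, 0.0561], 0.58), ([0.4446, 0.03, 0.0718], 0.46)]
disc_pivot []
plain_tip [([0.4684, -0.2261, 0.0516], 0.52)]
cover [([0.4482, 0.035, 0.0712], 0.59)]
cover_rib [([0.4478, 0.0329, 0.1001], 0.65)]
disc_tip [([0.4519, -0.1444, 0.0483], 0.78)]
disc_pivot [([0.4956, -0.1354, 0.0512], 0.65), ([0.486, -0.1807, 0.0007], 0.26)]
plain_tip [([0.4491, 0.0302, 0.0689], 0.19)]
[0.00459757 0.22016837]
```

View pics/c2.png

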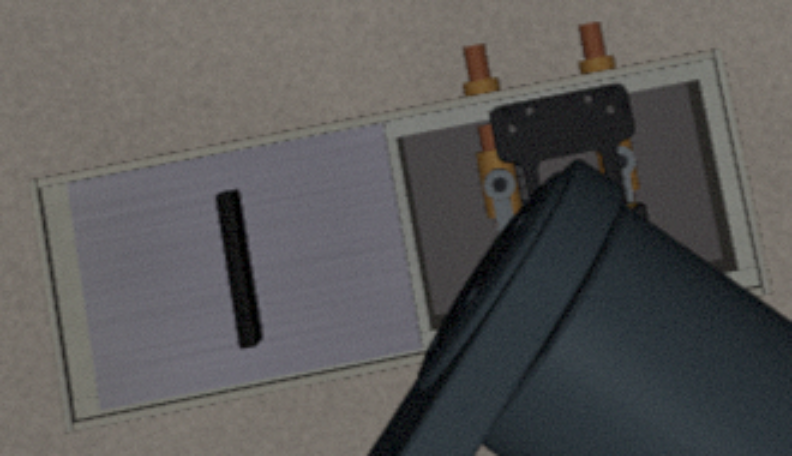

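The cover is at about 220 mm and the well is open. Next I go down into the well behind the disc.

Request:
step_arm(deltas="0 0 3.5 0 0 0 0;0 0 3.5 0 0 0 0;0 0 3 0 0 0 0;0 0 2 0 0 0 0;0 0 1.2 0 0 0 0;0 0 0.6 0 0 0 0;0 0 0.3 0 0 0 0;0 0 0 0 0 0 0")

```text
clock: 8.9
eef_pos: [0.4661, -0.1825, 0.0526]
tcp_rot: [0.636, 0.771, -0.0, -0.0]
force: [0.2, 0.1, 0.1]
width: 0.0007
```

```bash
python3 -c "
from h import *
st()"
```

```text
8.9 [ 0.4661 -0.1825  0.0526] box [-0.0185  0.0053] yaw 100.96 F [0.2 0.1 0.1] 0.000716496521631665 [-0.61  0.28  1.92 -0.    0.94 -0.8 ]
```

Request:
step_arm(deltas="0.7 0 0 0 0 0 0;0.7 0 0.1 0 0 0 0;0.49 -0.24 0 0 0 7 0;0.49 -0.24 0 0 0 7 0;0.49 -0.24 0 0 0 7 0;0 0 0 0 0 0 0")

```text
clock: 9.4
eef_pos: [0.4553, -0.1538, 0.0525]
tcp_rot: [0.767, 0.641, 0.0, 0.001]
force: [-1.1, 1.5, -0.2]
width: 0.0002
```

```bash
python3 -c "
from h import *
st()
for c in ['scene','top']:
  p=eyes.snapshot(c);spots(p,['disc_tip','plain_tip'])
"
```

```text
9.4 [ 0.4553 -0.1538  0.0525] box [-0.0237  0.0355] yaw 79.76 F [-1.1  1.5 -0.2] 0.00022260819510277915 [-0.57  0.24  1.97 -0.    0.93 -0.39]
disc_tip [([0.4505, -0.1304, 0.0509], 0.66)]
plain_tip [([0.469, -0.2256, 0.0518], 0.8), ([0.4977, -0.1341, 0.0535], 0.32)]
disc_tip []
plain_tip [([0.472, -0.2205, 0.0541], 0.85), ([0.5746, -0.4086, -0.0002], 0.4)]
```

Request:
step_arm(deltas="0.49 -0.24 0 0 0 7 0;0.49 -0.24 0 0 0 7 0;0.49 -0.24 0 0 0 7 0;0.49 -0.24 0 0 0 7 0;0.49 -0.24 0 0 0 7 0;0.49 -0.24 0 0 0 7 0;0.49 -0.24 0 0 0 7 0;0 0 0 0 0 0 0")

```text
clock: 10.37
eef_pos: [0.4578, -0.1168, 0.0514]
tcp_rot: [0.964, 0.266, -0.001, -0.001]
force: [-1.1, -0.3, -0.7]
width: 0.0003
```

```bash
python3 -c "
from h import *
st()
"
```

```text
10.3667 [ 0.4578 -0.1168  0.0514] box [-0.0141  0.0713] yaw 30.81 F [-1.1 -0.3 -0.7] 0.00029045505454156713 [-0.5   0.23  1.99 -0.    0.93  0.53]
```

Request:
step_arm(deltas="0.21 -0.11 0 0 0 3 0;0.21 -0.11 0 0 0 3 0;0.21 -0.11 0 0 0 3 0;0.21 -0.11 0 0 0 3 0;0.21 -0.11 0 0 0 3 0;0 0 0 0 0 0 0")

```text
clock: 10.87
eef_pos: [0.4648, -0.1077, 0.0512]
tcp_rot: [0.99, 0.14, -0.001, -0.001]
force: [-3.2, 1.7, 0.4]
width: 0.0003
```

Request:
step_arm(deltas="0.2 -0.1 0 0 0 3 0;0.1 0 0 0 0 1 0;0 0 0 0 0 0 0")

```text
clock: 11.12
eef_pos: [0.4677, -0.1063, 0.0513]
tcp_rot: [0.994, 0.106, -0.001, -0.0]
force: [-4.2, 1.6, -1.5]
width: 0.0003
```

```bash
python3 -c "
from h import *
st()
"
```

```text
11.1167 [ 0.4677 -0.1063  0.0513] box [-0.0024  0.0798] yaw 12.15 F [-4.2  1.6 -1.5] 0.00033962146012354795 [-0.47  0.24  1.97  0.    0.93  0.89]
```

Request:
step_arm(deltas="0.1 0 0 0 0 0 0;0 0 0 0 0 0 0")

```text
clock: 11.28
eef_pos: [0.4683, -0.1061, 0.0513]
tcp_rot: [0.994, 0.106, -0.001, -0.0]
force: [-5.1, 1.3, 0.5]
width: 0.0004
```

Request:
step_arm(deltas="0.1 0 0 0 0 0 0;0 0 0 0 0 0 0")

```text
clock: 11.45
eef_pos: [0.4686, -0.106, 0.0511]
tcp_rot: [0.994, 0.106, -0.002, -0.0]
force: [-9.1, 0.4, 2.2]
width: 0.0003
```

Request:
step_arm(deltas="0.1 0 0 0 0 0 0;0 0 0 0 0 0 0")

```text
clock: 11.62
eef_pos: [0.4688, -0.1058, 0.051]
tcp_rot: [0.994, 0.106, -0.003, -0.001]
force: [-11.2, -0.5, 4.6]
width: 0.0004
```

The force climbs while the finger has stopped moving, so the lever is at its stop. I'll back off, rise and move clear.

Request:
step_arm(deltas="-0.7 0 0 0 0 0 0;-1 0 0 0 0 0 0;0 0 -2 0 0 0 0;0 0 -3 0 0 0 0;0 0 -4 0 0 0 0;0 0 -4 0 0 0 0;0 0 -4 0 0 0 0;0 0 0 0 0 0 0")

```text
clock: 12.28
eef_pos: [0.459, -0.112, 0.2308]
tcp_rot: [0.994, 0.105, 0.007, 0.005]
force: [1.0, -0.8, 1.3]
width: 0.0003
```

Request:
step_arm(deltas="0 4 0 0 0 0 0;0 4 0 0 0 0 0;0 4 0 0 0 0 0;0 4 0 0 0 0 0;0 4 0 0 0 0 0;0 4 0 0 0 0 0;0 4 0 0 0 0 0;0 0 0 0 0 0 0")

```text
clock: 12.95
eef_pos: [0.5123, -0.3907, 0.2208]
tcp_rot: [0.995, 0.102, 0.001, 0.002]
force: [-0.9, 0.0, 0.0]
width: 0.0006
```

```bash
python3 -c "
from h import *
st()
p=eyes.snapshot('scene');spots(p,['disc_tip','plain_tip'])
p=eyes.snapshot('top');spots(p,['cover','cover_rib','disc_tip','disc_pivot','plain_tip','jar','dish','slide_case'])
cv2.imwrite('pics/d2.png',cv2.resize(p['image'][190:440,110:490],None,fx=2,fy=2))
"
```

```text
12.95 [ 0.5123 -0.3907  0.2208] box [-0.0129 -0.208 ] yaw 11.75 F [-0.9  0.   0. ] 0.0005625297473069185 [-0.83  0.34  1.44 -0.    1.35  0.53]
disc_tip [([0.4851, -0.0951, 0.0537], 0.59)]
plain_tip [([0.471, -0.2253, 0.0489], 0.68)]
cover [([0.4474, 0.0313, 0.0718], 0.95), ([0.4873, -0.0894, 0.0517], 0.25)]
cover_rib []
disc_tip [([0.4917, -0.0919, 0.0505], 0.61)]
disc_pivot [([0.4986, -0.1378, 0.051], 0.58)]
plain_tip [([0.4699, -0.2244, 0.0552], 0.57)]
jar []
dish [([0.6757, -0.0557, 0.0002], 0.96)]
slide_case [([0.5812, -0.4076, -0.0004], 0.85)]
```

View pics/d2.png

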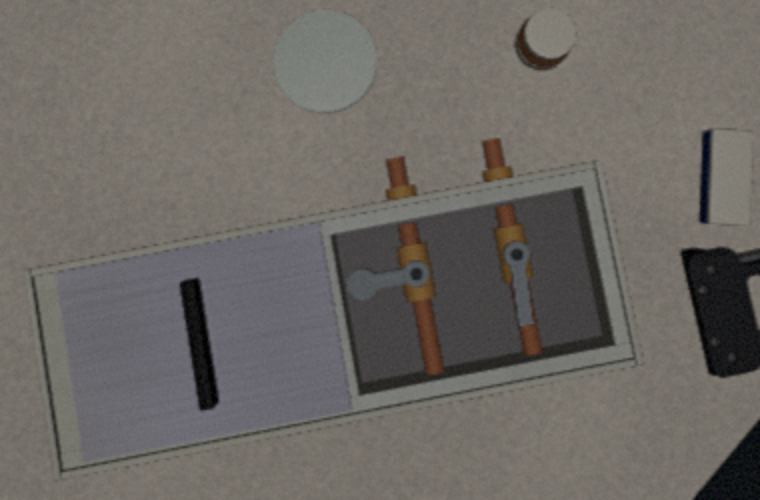

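The final view shows the well open. The disc lever runs from (416,274) to (362,285), which is parallel to the box's long side to within about 1°, so it is shut. The plain lever, jar, dish and case are in their places, and the arm is clear.

```bash
python3 -c "
from h import *
arm.close_job()"
```

```text
the job is handed in; nothing more can be done
```

I slid the cover onto the closed end and pushed the marked lever round to its stop. The job was handed in at about 13 s on the robot's clock, and no verdict is reported.

- **Cover:** it lies flat at about y = 220 mm by the rib and the pictures, past the 212 mm needed, and the well is fully open.
- **Marked lever:** this was the one nearer the deck. At the end of the push the force rose to 11 N while the finger stood still, and in the last picture the lever is within about 1° of 90°.
- **Left alone:** the plain lever's tip was found within a few mm of where it was first seen, which was after the cover had been moved. The dish and case stood where they started, within measuring error. The network missed the jar in the last picture, but it shows there in its usual place.
- **Arm:** it finished clear of everything, 0.22 m above the bench, with about zero force on the tool.
- **Disagreement:** my first fit of the box from its corners came out about 3% small and 6 to 7 mm off. I corrected it from the two valve pivots, which measured 84.0 mm apart as they should, before going into the well.

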